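# Stop down the iris of an engraver's light base

### The job

The light base is wanted for checking a film on the engraving bench. Push the lever of its iris ring round until the iris is fully open, then push it back and close the iris down to the last long line before the closed end of the scale, pointer on the line. Only push the lever: do not pinch it or force it hard against its stop, and leave the tools around it where they lie.

Things in the scene. Friction and masses are not known exactly. Their poses are not given: they have to be found in the camera images.
- light_base: Grey light base screwed to the table, level, turned up to 30 degrees either way: a round drum 244 mm across, 44 mm high, an aluminium scale plate as its top, and behind it (+x of this frame) a lamp box 190 mm wide, 56 mm high, reaching 240 mm from the drum's axis. Origin on the drum's axis at table height, z up; -x points to the drum's front, the middle of the scale.
- iris_axis (a point): Point on the vertical axis of the drum and iris ring, on the scale plate's surface, 44 mm above the table; axes as light_base. The black knurled ring is 134 mm across, its top 16 mm above the plate, with dark steel iris leaves in its 85 mm opening. Nothing but the lever rises above the plate between the ring (67 mm from the axis) and the rim (122 mm), except two flat screws and the lamp box behind.
- iris (a joint): Angle of iris ring and lever, rad: 0 fully open, 2.094 fully closed (solid stops), growing clockwise seen from above. In light_base's frame the lever points along (240 deg - value), counted from +x towards +y: front right when open, front left when closed. Plain friction; it stays where left, moves at 1.5 to 3 N on the tab; over 30 N is forcing. Long lines at 0, 0.524, 1.047, 1.571, 2.094.
- lever_tab (a point): Centre of the upright black finger tab on the lever, 86 mm from the iris axis, 67 mm above the table; x outward along the lever, z up. Tab: 18 mm along the lever, 10 mm thick (the way it is pushed), 26 mm high, 54 to 80 mm above the table. The lever bar below it (50 to 56 mm above the table, 8 mm wide) ends in a narrow pointer 104.5 mm from the axis, where the scale lines begin.
- line_open (a point): Inner end of the first long scale line, where the pointer stands fully open; 104.5 mm from the iris axis, 44 mm above the table. The scale has five long black lines (14 x 3 mm) 30 degrees apart, from the open to the closed stop, with a short one (7 mm) between each pair.
- line_target (a point): Inner end of the line to set, the fourth long one counted from the open end and the last before the closed end (iris value 1.571); 104.5 mm from the iris axis, 44 mm above the table.
- loupe: Small round loupe, clear skirt and black eyepiece, 37 mm across, 40 mm high, standing loose on the lamp box. Origin at the centre of its underside. Leave alone.
- graver: Graver, 150 mm long with a yellow boxwood mushroom handle (29 mm thick), lying loose to the left of the drum. Origin under its middle. Leave alone.
- wood_block: Engraved boxwood block, 76 x 51 x 23 mm, lying loose to the right of the drum. Origin at the centre of its underside. Leave alone.
- ink_can: Ink can, 75 mm across, 60 mm high, loose beside the lamp box on the right. Origin at the centre of its underside. Leave alone.

How it is judged (in metres and radians):
On the way:
1. the lever has been pushed to its stop at the fully open end (within 0.06 rad) (value of joint iris below 0.06 rad), for 0.1 s.
At the end, for the whole second after the job is handed in: The iris ring is at rest with the pointer on the fourth long line, 1.571 rad within 0.045 rad (about 4.5 mm at the pointer), having been fully open before; loupe, graver, wood block and ink can lie within 25 mm of where they were (value of joint iris between 1.526 and 1.616 rad and velocity of joint iris between -0.02 and 0.02 rad/s and distance of each of loupe, graver, wood_block, ink_can from where it was at the start of the episode below 0.025 m); the robot touches nothing.
It fails at once if the lever tab is pinched: pressed on both of its faces at once (contact force between the fingers and iris_c0 above 1 N and contact force between the fingers and iris_c1 above 1 N).
It fails at once if the lever is forced (over 30 N from the fingers) (contact force between the fingers and iris above 30 N).
It fails at once if a tool or other bystander is moved over 25 mm or lifted (distance of any of loupe, graver, wood_block, ink_can from where it was at the start of the episode above 0.025 m).
It also fails if it takes over 58 s, if anything falls off the work surface, if the arm or the gripper's body presses on something with over 40 N, if the wrist force passes 120 N, or if a joint passes its speed limit or range.

### The arm

A 6-joint arm with a two-finger parallel gripper is mounted at the origin on the work surface. World frame = base frame: x ahead of the robot, y to its left, z up, the work surface at z = 0. Lengths are in m, angles in degrees, forces in N, time in s.
With the tool pointing down it reaches from about 0.375 to 0.9 m from the base axis. Payload 3.1 kg.
Tool frame: the origin (TCP) lies between the finger pads; the fingertips stand 19 mm ahead of it and the grasp point (between the pads) is the TCP; z points along the fingers, x is the direction in which the jaws open and shut, and the axes are right-handed (so a half turn about z gives the same grasp; the last joint's range is limited). The gripper opens to 87 mm and grips with 3 to 60 N. Pads are 19 mm wide; open, the fingers measure 117 mm over their backs; the gripper's body (75 mm by 190 mm) begins 51 mm behind the grasp point.
Start: joints at [60.132, 30.224, 82.088, -0, 67.689, -10.227], TCP at [0.21, 0.589, 0.217] pointing down, gripper open.
Joint ranges: [-176.69, 176.69], [-43.24, 126.21], [12.49, 139.97], [-82, 262], [0, 151.66], [-163.58, 163.58]. Speed limits (degrees/s): [159.86, 159.86, 180, 180, 180, 180].

### API

Orientations are given as a 3x3 rotation matrix whose columns are the frame's x, y, z axes.
In Python, from rig import read_state, capture, camera_info, hand_in, spot_in, silhouettes gives the robot as it stands.
- The arm moves only by the shell command python3 -m jog 'ROWS'. ROWS is text: rows parted by semicolons, each of 7 numbers parted by spaces: the shift along the tool's x, y, z in m, then the turn, a rotation vector about the tool's x, y, z in degrees, then the opening, from 0 (shut) to 1 (fully open). A call has 1 to 8 rows; each row is the pose to reach, as a shift and turn from the pose commanded when the call began, along the tool's axes at that moment; what a row does not reach only later rows make up. A row lasts 1/8 s, in which the tool goes at most 62.5 mm and 10.7 degrees, less where a joint would pass 70% of its speed; a pose out of reach is approached as far as the arm can. A call with a gripper value outside its range is refused whole. The fingers move at their own pace and stop on an object; the grip force is fixed at half the most. Time passes only in rows, so rows that repeat a pose let the fingers close. It gives the time, the measured TCP pose, the force and the opening at its end, in the units of the state.
- read_state(): the state, without advancing time (a new reading comes with each control period).
- capture(name): name is "scene" or "top"; returns (picture, depth): 384x512x3 uint8, red, green, blue; 384x512 float32, m along the optical axis (not along the pixel's ray), 0 where there is no reading.
- camera_info(name): a dict with "vfov" (degrees; the focal length in pixels is half the picture's height over the tangent of half this angle, whatever the lens; pixels are square), "cx", "cy" (the principal point, pixels), "dist" ([k1, k2, p1, p2, k3] as OpenCV has them; the pictures are not rectified), "R" (3x3) and "t" (3): a world point X has camera coordinates R X + t. Camera axes: x right, y down, z forward; pixel columns grow to the right and rows downward; lengths in m; the calibration is good to about 2 mm. A picture is of the moment at which its call begins. camera_info takes no time and is no camera call.
- hand_in(): hands the job in, once; it reports no verdict.
Trained networks look in the newest picture that a camera, given by its name, has taken for a name from the list of things; names that differ only in an ending like _2 or _b are one class to them, and where a whole thing is asked for, a point or a joint stands for the part that bears it (a point fixed in the world has none). Each returns a list of dicts, best first, with "score" (0 to 1); they miss things now and then, are a little off and sometimes report something else, mostly with a low value. They report only what shows in the picture. A call takes as long as a camera call.
- spot_in(label, camera): "centre" ([x, y, z] in m, in world coordinates, good to about 4 mm: the middle of the surface that is visible of it).
- silhouettes(label, camera): "region" (384x512 bool, what is visible of it).
The state is a dict: "time_s": time; "joint_positions": joint angles; "qvel": joint speeds; "tau": joint torques, N m; "position": TCP position; "tcp_rot": TCP orientation; "force": force on the tool from outside, world axes, zero at the start; "moment": the same for the moment, N m; "opening": opening from 0.0 (shut) to 1.0 (fully open).
Only numpy, scipy, OpenCV 4.12 (cv2) and the standard library are available. Lean on these libraries where they do the work, as an engineer would, in place of code of your own. Each camera call takes 0.05 s, during which the arm holds its last target.

## Working session

There is one attempt and no reset: what is moved stays moved. The work goes in short steps, Python scripts to look and compute and a shell command to move; the robot and the scene stay as the last step left them, time stands still between calls to the robot, and variables do not carry over. Pictures are saved under pics/ and viewed, and the job is handed in when it is done.

```bash
mkdir -p pics; ls; python3 - <<'E'
from rig import *
import cv2,numpy as np
s=read_state();print({k:np.round(s[k],3).tolist() for k in s})
for c in ["scene","top"]:
    p,d=capture(c);cv2.imwrite(f"pics/{c}0.png",p[:,:,::-1]);np.savez(f"{c}0.npz",p=p,d=d)
    print(camera_info(c))
    for l in ["light_base","lever_tab","line_open","line_target","iris_axis","iris"]:
        r=spot_in(l,c);print(c,l,[(np.round(x["centre"],3).tolist(),round(x["score"],2)) for x in r[:2]])
E
```

```text
pics
{'time_s': 0.0, 'joint_positions': [60.133, 30.279, 82.157, -0.001, 67.688, -10.228], 'qvel': [0.01, -0.095, -0.057, 0.045, -0.004, -0.0], 'tau': [0.001, -44.004, -17.659, 0.063, 0.058, -0.0], 'position': [0.21, 0.588, 0.216], 'tcp_rot': [[0.336, 0.942, -0.001], [0.942, -0.336, -0.002], [-0.002, -0.0, -1.0]], 'force': [0.18, 0.218, 0.395], 'moment': [-0.016, -0.047, 0.028], 'opening': 1.001}
{'vfov': 45.294082714535634, 'cx': 250.09537840466197, 'cy': 195.9198906093654, 'dist': array([-0.10638463,  0.        ,  0.        ,  0.        ,  0.        ]), 'R': array([[ 0.82251879,  0.56837958, -0.02018659],
       [ 0.29635068, -0.4586119 , -0.83776572],
       [-0.48542674,  0.68309573, -0.54565658]]), 't': array([-0.52865931, -0.10300135,  1.18573456])}
scene light_base [([0.711, -0.042, 0.056], 0.92), ([0.608, 0.002, 0.061], 0.46)]
scene lever_tab [([0.606, 0.005, 0.064], 0.92)]
scene line_open [([0.713, -0.04, 0.05], 0.87)]
scene line_target [([0.708, -0.045, 0.054], 0.72)]
scene iris_axis [([0.715, -0.046, 0.055], 0.88)]
scene iris [([0.606, 0.004, 0.063], 0.91)]
{'vfov': 50.640447818761906, 'cx': 259.27772966409356, 'cy': 194.41087161925438, 'dist': array([-0.09228445,  0.        ,  0.        ,  0.        ,  0.        ]), 'R': array([[ 0.02672002, -0.99899822,  0.03589701],
       [-0.98969073, -0.03149148, -0.13971591],
       [ 0.1407064 , -0.03179372, -0.98954074]]), 't': array([0.0136787 , 0.60124517, 0.81158544])}
top light_base [([0.639, 0.006, 0.054], 0.93), ([0.59, 0.025, 0.061], 0.15)]
top lever_tab []
top line_open [([0.641, 0.008, 0.054], 0.78)]
top line_target [([0.641, 0.002, 0.05], 0.81)]
top iris_axis [([0.649, 0.004, 0.055], 0.8)]
top iris [([0.594, 0.025, 0.061], 0.6)]
```

View pics/scene0.png

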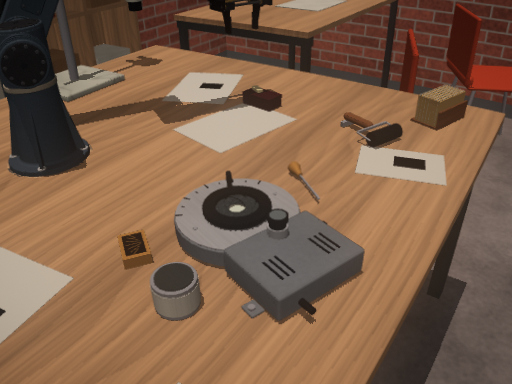

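View pics/top0.png

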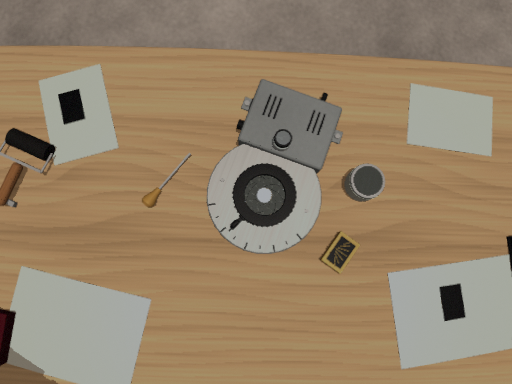

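```bash
cat >h.py <<'E'
import numpy as np,cv2
from rig import *
def K(c):
    i=camera_info(c);f=192/np.tan(np.radians(i["vfov"]/2))
    return np.array([[f,0,i["cx"]],[0,f,i["cy"]],[0,0,1.]]),i
def proj(c,X):
    k,i=K(c);return cv2.projectPoints(np.asarray(X,float).reshape(-1,3),cv2.Rodrigues(i["R"])[0],i["t"],k,i["dist"])[0].reshape(-1,2)
def plan(c,img,cx,cy,half,z,n=760):
    # up=+x, left=+y
    g=np.linspace(half,-half,n);X,Y=np.meshgrid(cx+g,cy+g,indexing="ij")
    P=np.stack([X,Y,np.full_like(X,z)],-1)
    uv=proj(c,P).reshape(n,n,2).astype(np.float32)
    return cv2.remap(img,uv[...,0],uv[...,1],cv2.INTER_CUBIC)
E
python3 - <<'E'
from h import *
for c in ["top","scene"]:
    d=np.load(c+"0.npz");im=d["p"]
    o=plan(c,im,0.65,0.0,0.16,0.044)
    cv2.imwrite(f"pics/plan_{c}.png",o[:,:,::-1])
    k,i=K(c)
    # depth points
    D=d["d"];v,u=np.nonzero(D>0)
    un=cv2.undistortPoints(np.stack([u,v],-1).astype(np.float32)[:,None],k,i["dist"])[:,0]
    z=D[v,u];C=np.c_[un*z[:,None],z];W=(C-i["t"])@i["R"]
    m=(abs(W[:,0]-.65)<.2)&(abs(W[:,1])<.2)
    p=W[m&(W[:,2]>.04)&(W[:,2]<.047)]
    print(c,len(p),np.median(p[:,2]))
    # drum rim fit: known radius; robust: front arc extreme
    from scipy.optimize import least_squares
    x0=np.array([.64,.0])
    # plate mask outer boundary by angles
    for it in range(4):
        r=p[:,:2]-x0;a=np.arctan2(r[:,1],r[:,0]);R=np.hypot(*r.T)
        pts=[]
        for b in np.arange(-np.pi,np.pi,.07):
            q=(abs(a-b)<.035)&(R<.14)
            if q.sum()>5 and np.percentile(R[q],97)>.1: j=np.argsort(R[q])[-2];pts.append(p[q][j,:2])
        pts=np.array(pts)
        s=least_squares(lambda x:np.hypot(*(pts-x).T)-.1215,x0,loss="soft_l1",f_scale=.002);x0=s.x
    print(x0,len(pts),np.std(s.fun))
    t=W[m&(W[:,2]>.066)&(W[:,2]<.083)&(np.hypot(*(W[:,:2]-x0).T)<.1)&(np.hypot(*(W[:,:2]-x0).T)>.07)]
    print("tab",len(t),t.mean(0) if len(t) else 0, np.degrees(np.arctan2(*(t.mean(0)[:2]-x0)[::-1])))
    q=W[m&(W[:,2]>.052)&(W[:,2]<.06)&(np.hypot(*(W[:,:2]-x0).T)>.135)]
    print("box pts",len(q),q.mean(0),q[:,2].std(),np.degrees(np.arctan2(*(q.mean(0)[:2]-x0)[::-1])))
E
```

```text
top 6119 0.04470486292544419
[0.59953795 0.02101557] 76 0.0036603139724394624
tab 55 [0.57301249 0.05914759 0.0782217 ] 124.82331894636098
box pts 4506 [ 0.76000671 -0.04523358  0.05693396] 0.001492513743766158 -22.433169834070025
scene 3950 0.045284777013145226
[0.60131769 0.01928301] 70 0.0038489574676239067
tab 55 [0.54141074 0.07491329 0.07586476] 137.11985990537735
box pts 5593 [ 0.76564794 -0.05412002  0.05676957] 0.0012604133797032555 -24.069358105741557
```

View pics/plan_top.png

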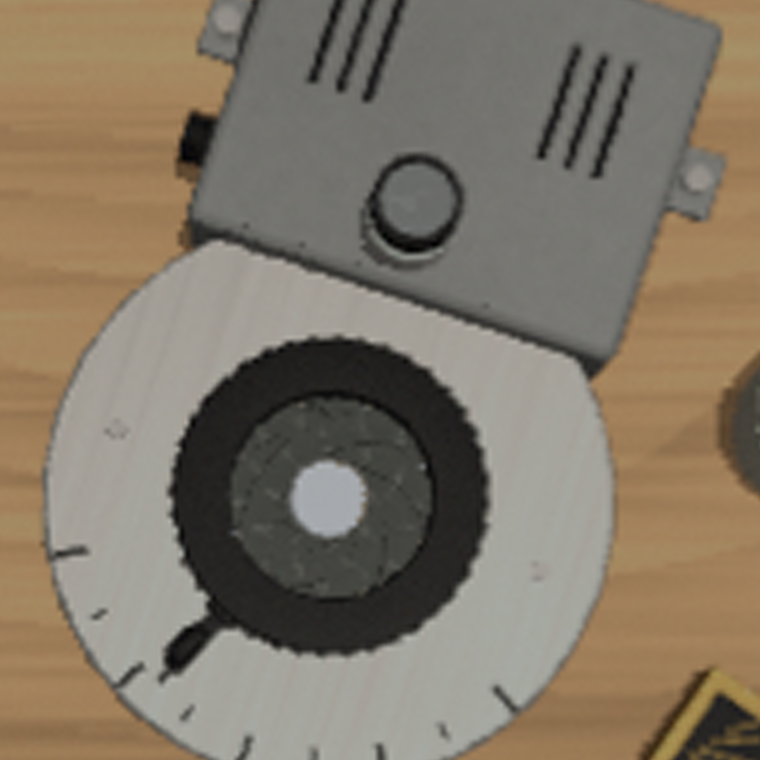

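View pics/plan_scene.png

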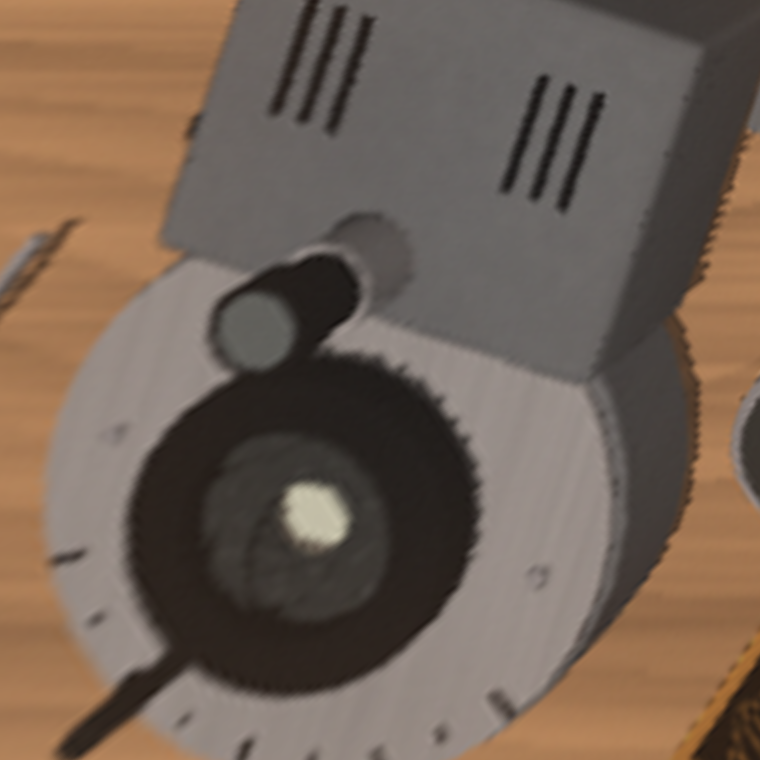

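The plan view from the top camera shows the drum centred at about (330,499). The long lines are at (68,552) closed, (130,675) fourth, (246,745), (380,750) and (505,697) open. The pointer tip is at about (163,680), so the lever is just short of the fourth line. I'll refine this numerically.

```bash
cat >>h.py <<'E'
def polar(c,img,O,z,r0,r1,th,nr=30):
    r=np.linspace(r0,r1,nr);T,R=np.meshgrid(np.radians(th),r,indexing="ij")
    P=np.stack([O[0]+R*np.cos(T),O[1]+R*np.sin(T),np.full_like(R,z)],-1)
    uv=proj(c,P).reshape(*R.shape,2).astype(np.float32)
    return cv2.remap(cv2.cvtColor(img,cv2.COLOR_RGB2GRAY),uv[...,0],uv[...,1],cv2.INTER_LINEAR).astype(float)
def fitbase(c,img,O0=(.6,.0205)):
    from scipy.optimize import minimize
    lines=np.array([240,210,180,150,120.])
    def cost(x):
        v=polar(c,img,x[:2],.044,.107,.117,lines+x[2],8).mean()
        b=polar(c,img,x[:2],.044,.1195,.1205,np.arange(100,262,1.),2)
        o=polar(c,img,x[:2],.044,.1235,.125,np.arange(100,262,1.),2)
        i=polar(c,img,x[:2],.044,.119,.1205,np.arange(90,270,1.)+x[2],2)
        return v-.5*abs(i.mean()-o.mean())
    s=min((minimize(cost,[O0[0]+a,O0[1]+b,-18.7],method="Nelder-Mead",options=dict(initial_simplex=[[O0[0]+a,O0[1]+b,-18.7],[O0[0]+a+.003,O0[1]+b,-18.7],[O0[0]+a,O0[1]+b+.003,-18.7],[O0[0]+a,O0[1]+b,-16.7]])) for a in(-.002,.002) for b in (-.002,.002)),key=lambda s:s.fun)
    return s.x,s.fun
E
python3 - <<'E'
from h import *
im=np.load("top0.npz")["p"]
x,f=fitbase("top",im);print(x,f)
th=np.arange(95,235,.5)
a=polar("top",im,x[:2],.044,.107,.117,th).mean(1)
b=polar("top",im,x[:2],.053,.098,.104,th).mean(1)
g=polar("top",im,x[:2],.080,.08,.092,th).mean(1)
for n,v in (("line",a),("pointer",b),("tab",g)):
    m=np.median(v);w=np.clip(m-v-15,0,None)
    k=[(th[i],int(v[i])) for i in range(1,len(th)-1) if w[i]>0 and v[i]<=v[i-1] and v[i]<v[i+1]];print(n,k)
E
```

```text
[  0.59903579   0.0216007  -18.56020288] 77.36203703703704
line [(np.float64(101.5), 72), (np.float64(116.5), 134), (np.float64(131.5), 78), (np.float64(146.5), 135), (np.float64(161.5), 86), (np.float64(177.0), 141), (np.float64(191.5), 86), (np.float64(206.5), 135), (np.float64(221.5), 83)]
pointer [(np.float64(102.5), 148), (np.float64(137.0), 74)]
tab [(np.float64(135.0), 22), (np.float64(139.0), 26)]
```

```bash
python3 -m jog '-0.042 0.061 0 0 0 5 0; -0.084 0.122 0 0 0 10 0; -0.126 0.184 0 0 0 15 0; -0.168 0.245 0 0 0 20 0; -0.210 0.306 0 0 0 23 0; -0.252 0.368 0 0 0 23 0; -0.294 0.429 0 0 0 23 0; -0.320 0.466 0 0 0 23 0'
```

```text
time_s: 1.7
position: [0.5045, 0.1819, 0.217]
tcp_rot: [[0.678, 0.735, 0.001], [0.735, -0.678, 0.0], [0.001, 0.001, -1.0]]
force: [1.1, 0.6, 0.5]
opening: 0.174
```

```bash
cat >>h.py <<'E'
O=np.array([.599,.0216])
def pose(phi,s,r=.087):
    p=np.radians(phi);u=np.array([np.cos(p),np.sin(p)]);t=np.array([-u[1],u[0]])
    return O+r*u+s*t
def rows(tgts,base=None):
    "tgts: list of (phi,s,r,z); yaw=phi-90; base=(phi,s,r,z) commanded or None"
    st=read_state()
    R=np.array(st["tcp_rot"]);P=np.array(st["position"]);yaw0=np.degrees(np.arctan2(R[1,0],R[0,0]))
    for phi,s,r,z in tgts:
        d=R.T@(np.r_[pose(phi,s,r),z]-P)
        print(phi,s,np.round(d,4),"turn",round(-(phi-90-yaw0),2))
def rel():
    st=read_state();R=np.array(st["tcp_rot"]);P=np.array(st["position"]);d=P[:2]-O
    yaw=np.degrees(np.arctan2(R[1,0],R[0,0]));p=np.radians(yaw+90)
    u=np.array([np.cos(p),np.sin(p)]);t=np.array([-u[1],u[0]])
    print("phi",yaw+90,"r",d@u,"s",d@t,"z",P[2],"F",np.round(st["force"],2),"Ft",t@st["force"][:2],"open",st["opening"],"t",st["time_s"])
E
python3 -c "
from h import *
rel();rows([(137,-.038,.087,.2),(137,-.038,.087,.081)])"
```

```text
phi 137.34726974750285 r 0.17809434365899957 s -0.05389139127234921 z 0.21698326761521497 F [1.12 0.6  0.5 ] Ft -1.2018775078878727 open 0.17391090376371163 t 1.7
137 -0.038 [-0.0154  0.0913  0.017 ] turn 0.35
137 -0.038 [-0.0155  0.0913  0.136 ] turn 0.35
```

```bash
python3 -m jog '-0.008 0.046 0 0 0 0 0; -0.0155 0.091 0 0 0 0.3 0; -0.0155 0.091 0.05 0 0 0.3 0; -0.0155 0.091 0.095 0 0 0.3 0; -0.0155 0.091 0.095 0 0 0.3 0'; python3 - <<'E'
from h import *
rel()
for c in ["top","scene"]:
    p,d=capture(c)
    uv=proj(c,[[.555,.107,.062]])[0].astype(int)
    q=p[max(0,uv[1]-110):uv[1]+110,uv[0]-140:uv[0]+140]
    cv2.imwrite(f"pics/{c}1.png",cv2.resize(q,None,fx=2.5,fy=2.5)[:,:,::-1])
rows([(137,-.038,.087,.081)])
E
```

```text
time_s: 2.33
position: [0.5568, 0.1103, 0.1186]
tcp_rot: [[0.682, 0.732, -0.008], [0.732, -0.682, 0.0], [-0.006, -0.006, -1.0]]
force: [-0.3, -0.2, -0.0]
opening: 0.002
phi 137.03231988791703 r 0.0913230297931528 s -0.036177497675911996 z 0.11864096753406166 F [-0.27 -0.17 -0.03] Ft 0.31139193782517416 open 0.0022221655559381322 t 2.325
137 -0.038 [-0.0008  0.002   0.0414] turn 0.07
```

View pics/top1.png

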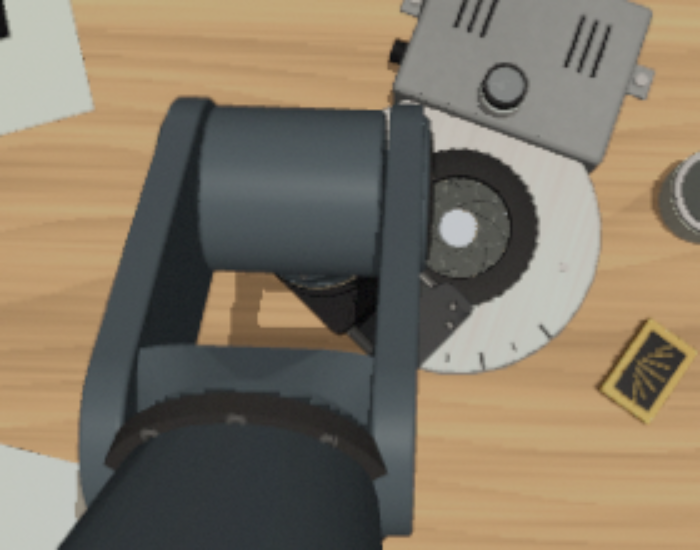

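View pics/scene1.png

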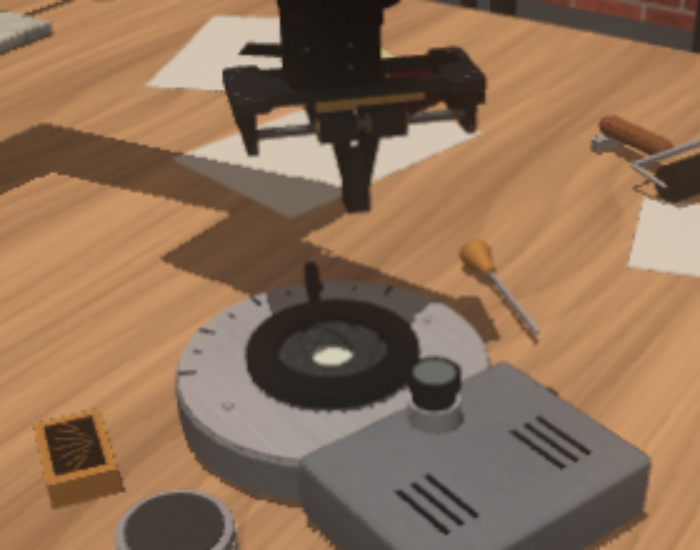

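The scene view shows the closed fingertips at about (355,205), above and on the closed side of the tab at (312,270). The line down to the plate is clear.

```bash
python3 -m jog '0 0 0.018 0 0 0 0; 0 0 0.036 0 0 0 0; 0 0 0.036 0 0 0 0;0 0 0.036 0 0 0 0'; python3 -c "
from h import *
rel();rows([(137,-.026,.087,.081),(137,-.02,.087,.081)])"
```

```text
time_s: 2.92
position: [0.5612, 0.1108, 0.0876]
tcp_rot: [[0.681, 0.732, 0.004], [0.732, -0.681, 0.0], [0.003, 0.003, -1.0]]
force: [0.3, -0.5, -0.3]
opening: 0.003
phi 137.0809175813887 r 0.08845114595574903 s -0.03956980335100937 z 0.08760462204183005 F [ 0.27 -0.51 -0.31] Ft 0.18748369656210812 open 0.003343098735338214 t 2.925
137 -0.026 [-0.0135  0.0015  0.0066] turn 0.08
137 -0.02 [-0.0195  0.0015  0.0066] turn 0.08
```

```bash
python3 -m jog '-0.006 0.001 0.005 0 0 0 0; -0.012 0.0015 0.005 0 0 0 0; -0.016 0.0015 0.005 0 0 0 0; -0.019 0.0015 0.005 0 0 0 0; -0.022 0.0015 0.005 0 0 0 0; -0.022 0.0015 0.005 0 0 0 0'; python3 -c "
from h import *
rel();rows([(137+k,-.02,.087,.082) for k in range(10,90,10)])"
```

```text
time_s: 3.68
position: [0.5456, 0.0933, 0.0806]
tcp_rot: [[0.681, 0.732, -0.0], [0.732, -0.681, 0.0], [-0.0, -0.0, -1.0]]
force: [-0.2, -0.1, -0.9]
opening: 0.004
phi 137.04482135829093 r 0.08793131227549812 s -0.016149946399090842 z 0.08063082206055994 F [-0.17 -0.05 -0.91] Ft 0.15642681969178812 open 0.004176231840384726 t 3.675
147 -0.02 [-0.0115 -0.0012 -0.0014] turn -9.96
157 -0.02 [-0.027  -0.0007 -0.0014] turn -19.96
167 -0.02 [-0.0423  0.0026 -0.0014] turn -29.96
177 -0.02 [-0.0567  0.0084 -0.0014] turn -39.96
187 -0.02 [-0.0699  0.0166 -0.0014] turn -49.96
197 -0.02 [-0.0814  0.0271 -0.0014] turn -59.96
207 -0.02 [-0.091   0.0393 -0.0014] turn -69.96
217 -0.02 [-0.0983  0.0531 -0.0014] turn -79.96
```

```bash
python3 - <<'E'
from h import *
for c in ["scene"]:
    p,d=capture(c)
    uv=proj(c,[[.545,.08,.062]])[0].astype(int)
    q=p[max(0,uv[1]-60):uv[1]+60,uv[0]-70:uv[0]+90]
    cv2.imwrite(f"pics/{c}2.png",cv2.resize(q,None,fx=4,fy=4,interpolation=cv2.INTER_CUBIC)[:,:,::-1])
E
```

```text
(no output)
```

View pics/scene2.png

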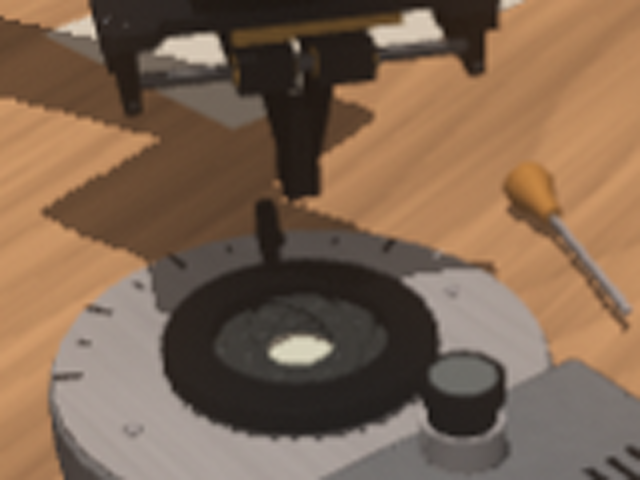

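```bash
python3 - <<'E'
from h import *
uv=proj("scene",[[.545,.08,.062]])[0].astype(int)
T=pose(137,0,.086)
for n,X in (("tip",[.5456,.0933,.0616]),("tab top",[*T,.08]),("tab bot",[*T,.054]),("end",[*pose(137,0,.1045),.05])):
    print(n,(proj("scene",[X])[0]-(uv-[70,60]))*4)
E
```

```text
tip [297.99212142 230.58235917]
tab top [266.53489772 205.49104855]
tab bot [268.81370723 249.03156501]
end [262.95119184 237.6955588 ]
```

```bash
python3 - <<'E'
from h import *
c="scene";p,D=capture(c);k,i=K(c)
uv=proj(c,[[.545,.08,.062]])[0].astype(int);o=uv-[70,60]
for v in range(o[1]+30,o[1]+62,2):
    out=[]
    for u in (o[0]+66,o[0]+72,o[0]+75,o[0]+78):
        un=cv2.undistortPoints(np.array([[[u,v]]],np.float32),k,i["dist"])[0,0];z=D[v,u]
        W=(np.r_[un*z,z]-i["t"])@i["R"];out.append((*np.round(W,3),p[v,u].max()))
    print(v-o[1],[[float(a) for a in q] for q in out])
E
```

```text
30 [[0.385, 0.273, 0.002, 89.0], [0.551, 0.081, 0.133, 34.0], [0.553, 0.089, 0.13, 36.0], [0.558, 0.093, 0.13, 32.0]]
32 [[0.39, 0.266, 0.001, 100.0], [0.55, 0.083, 0.127, 34.0], [0.553, 0.089, 0.125, 37.0], [0.558, 0.092, 0.125, 33.0]]
34 [[0.397, 0.257, 0.001, 96.0], [0.549, 0.084, 0.122, 33.0], [0.548, 0.095, 0.117, 36.0], [0.559, 0.091, 0.122, 35.0]]
36 [[0.406, 0.245, 0.003, 95.0], [0.549, 0.084, 0.118, 34.0], [0.549, 0.093, 0.113, 36.0], [0.557, 0.093, 0.115, 35.0]]
38 [[0.412, 0.237, 0.003, 97.0], [0.549, 0.083, 0.113, 34.0], [0.552, 0.089, 0.112, 36.0], [0.559, 0.09, 0.113, 34.0]]
40 [[0.417, 0.23, 0.002, 96.0], [0.549, 0.083, 0.109, 34.0], [0.554, 0.087, 0.109, 38.0], [0.556, 0.094, 0.106, 34.0]]
42 [[0.424, 0.221, 0.003, 96.0], [0.549, 0.082, 0.105, 34.0], [0.551, 0.09, 0.102, 36.0], [0.557, 0.092, 0.102, 34.0]]
44 [[0.429, 0.215, 0.001, 92.0], [0.55, 0.082, 0.1, 34.0], [0.552, 0.089, 0.098, 37.0], [0.558, 0.09, 0.099, 35.0]]
46 [[0.436, 0.205, 0.002, 92.0], [0.548, 0.083, 0.095, 34.0], [0.552, 0.088, 0.094, 37.0], [0.556, 0.093, 0.093, 35.0]]
48 [[0.442, 0.197, 0.003, 98.0], [0.549, 0.082, 0.091, 34.0], [0.552, 0.088, 0.089, 38.0], [0.557, 0.091, 0.089, 82.0]]
50 [[0.532, 0.083, 0.081, 43.0], [0.459, 0.199, 0.001, 77.0], [0.465, 0.202, 0.002, 139.0], [0.47, 0.208, 0.001, 185.0]]
52 [[0.538, 0.076, 0.081, 33.0], [0.465, 0.19, 0.002, 90.0], [0.469, 0.196, 0.001, 95.0], [0.474, 0.201, -0.0, 142.0]]
54 [[0.539, 0.074, 0.078, 35.0], [0.47, 0.183, 0.002, 94.0], [0.476, 0.187, 0.002, 95.0], [0.482, 0.191, 0.002, 93.0]]
56 [[0.54, 0.073, 0.074, 33.0], [0.476, 0.175, 0.002, 94.0], [0.481, 0.18, 0.002, 92.0], [0.485, 0.186, -0.0, 90.0]]
58 [[0.539, 0.073, 0.069, 34.0], [0.525, 0.111, 0.045, 86.0], [0.53, 0.115, 0.045, 88.0], [0.537, 0.117, 0.046, 86.0]]
60 [[0.539, 0.073, 0.064, 35.0], [0.532, 0.102, 0.047, 88.0], [0.536, 0.107, 0.046, 87.0], [0.541, 0.111, 0.046, 87.0]]
```

The depth shows the fingertips at z≈0.087, about 6 mm above the TCP height, where I expected 19 mm below it. So the tips are above the tab. I'll creep forward to see whether there is contact at this height.

```bash
python3 -m jog '-0.003 0 0 0 0 0 0; -0.006 0 0 0 0 0 0; -0.008 0 0 0 0 0 0; -0.008 0 0 0 0 0 0'; python3 - <<'E'
from h import *
rel()
for c in ["scene"]:
    p,d=capture(c)
    uv=proj(c,[[.545,.08,.062]])[0].astype(int)
    q=p[max(0,uv[1]-60):uv[1]+60,uv[0]-70:uv[0]+90]
    cv2.imwrite(f"pics/{c}3.png",cv2.resize(q,None,fx=4,fy=4,interpolation=cv2.INTER_CUBIC)[:,:,::-1])
E
```

```text
time_s: 4.28
position: [0.5402, 0.0875, 0.0806]
tcp_rot: [[0.681, 0.732, -0.0], [0.732, -0.681, -0.0], [-0.0, -0.0, -1.0]]
force: [0.6, 0.3, 0.8]
opening: 0.004
phi 137.04741994970507 r 0.08790468734427977 s -0.008156598075656225 z 0.08064210127665677 F [0.59 0.33 0.81] Ft -0.6430272722493714 open 0.004485298865180814 t 4.275
```

View pics/scene3.png

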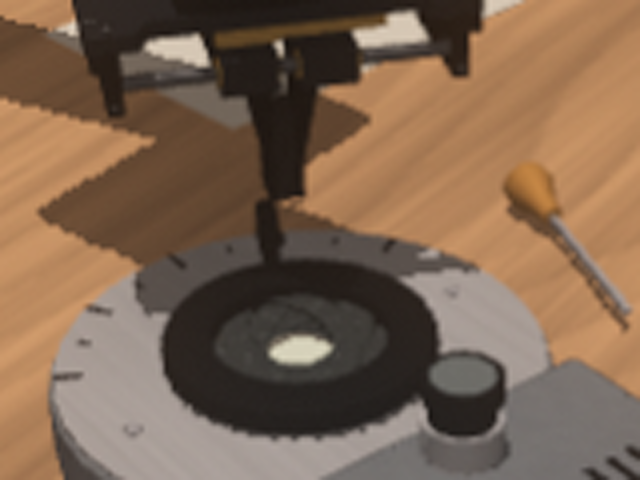

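No contact and no lever motion (force under 1 N), so the tips do end above the tab when shut. I'll back off, then lower by 24 mm.

```bash
python3 -m jog '0.008 0 0 0 0 0 0; 0.016 0 0 0 0 0 0; 0.018 0 0 0 0 0 0; 0.018 0 0.01 0 0 0 0; 0.018 0 0.02 0 0 0 0; 0.018 0 0.022 0 0 0 0; 0.018 0 0.022 0 0 0 0'; python3 - <<'E'
from h import *
rel()
for c in ["scene"]:
    p,D=capture(c)
    uv=proj(c,[[.545,.08,.062]])[0].astype(int);o=uv-[70,60];k,i=K(c)
    q=p[max(0,uv[1]-60):uv[1]+60,uv[0]-70:uv[0]+90]
    cv2.imwrite(f"pics/{c}4.png",cv2.resize(q,None,fx=4,fy=4,interpolation=cv2.INTER_CUBIC)[:,:,::-1])
    zz=[]
    for v in range(o[1]+40,o[1]+70):
      u=o[0]+77
      un=cv2.undistortPoints(np.array([[[u,v]]],np.float32),k,i["dist"])[0,0];z=D[v,u]
      W=(np.r_[un*z,z]-i["t"])@i["R"];zz.append((v-o[1],np.round(W,3).tolist()))
    print(zz[::2])
E
```

```text
time_s: 5.2
position: [0.5523, 0.1007, 0.0582]
tcp_rot: [[0.681, 0.732, -0.001], [0.732, -0.681, 0.0], [-0.001, -0.001, -1.0]]
force: [0.8, 0.5, 0.5]
opening: 0.005
phi 137.0434100329143 r 0.08805638957729853 s -0.026037296581215792 z 0.058170606454836196 F [0.84 0.46 0.48] Ft -0.9050428278123668 open 0.0053940450662756404 t 5.2
[(np.int64(40), [0.556, 0.09, 0.108]), (np.int64(42), [0.556, 0.091, 0.103]), (np.int64(44), [0.556, 0.089, 0.099]), (np.int64(46), [0.555, 0.091, 0.093]), (np.int64(48), [0.555, 0.09, 0.089]), (np.int64(50), [0.556, 0.089, 0.085]), (np.int64(52), [0.555, 0.09, 0.08]), (np.int64(54), [0.555, 0.09, 0.075]), (np.int64(56), [0.556, 0.089, 0.071]), (np.int64(58), [0.556, 0.087, 0.067]), (np.int64(60), [0.541, 0.108, 0.047]), (np.int64(62), [0.543, 0.105, 0.044]), (np.int64(64), [0.564, 0.077, 0.061]), (np.int64(66), [0.568, 0.071, 0.06]), (np.int64(68), [0.573, 0.064, 0.061])]
```

View pics/scene4.png

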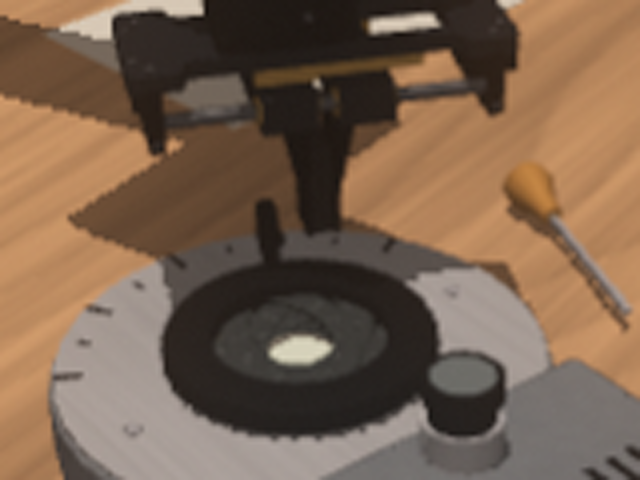

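The fingertips are now beside the tab with about an 11 mm gap, at z≈0.064. Now I'll push towards open.

```bash
python3 -c "
from h import *
rows([(137,-.015,.088,.058)]+[(137+k,-.015,.088,.058) for k in (6,12,18,24,30,36,42)])"
```

```text
137 -0.015 [-0.0111 -0.0001  0.0005] turn 0.05
143 -0.015 [-0.0204 -0.0012  0.0005] turn -5.95
149 -0.015 [-0.0298 -0.0013  0.0005] turn -11.95
155 -0.015 [-0.0391 -0.0005  0.0005] turn -17.95
161 -0.015 [-0.0482  0.0014  0.0005] turn -23.95
167 -0.015 [-0.0571  0.0041  0.0005] turn -29.95
173 -0.015 [-0.0657  0.0078  0.0005] turn -35.95
179 -0.015 [-0.0739  0.0124  0.0005] turn -41.95
```

```bash
python3 -m jog '-0.0055 0 0 0 0 0 0; -0.011 0 0 0 0 0 0; -0.0205 -0.001 0 0 0 -6 0; -0.030 -0.0013 0 0 0 -12 0; -0.039 -0.0005 0 0 0 -18 0; -0.048 0.0014 0 0 0 -24 0; -0.057 0.004 0 0 0 -30 0; -0.057 0.004 0 0 0 -30 0'; python3 - <<'E'
from h import *
rel()
for c in ["scene"]:
    p,D=capture(c)
    uv=proj(c,[[.545,.05,.062]])[0].astype(int)
    q=p[max(0,uv[1]-60):uv[1]+60,uv[0]-80:uv[0]+80]
    cv2.imwrite(f"pics/{c}5.png",cv2.resize(q,None,fx=4,fy=4,interpolation=cv2.INTER_CUBIC)[:,:,::-1])
rows([(167+k,-.015,.088,.058) for k in (6,12,18,24,30,36,42,45)])
E
```

```text
time_s: 6.25
position: [0.5164, 0.0558, 0.0589]
tcp_rot: [[0.226, 0.974, -0.0], [0.974, -0.226, -0.0], [-0.0, -0.0, -1.0]]
force: [0.2, 0.3, 0.1]
opening: 0.002
phi 166.9273879683711 r 0.08822932981456898 s -0.01460827215426709 z 0.05889609484838019 F [0.18 0.25 0.12] Ft -0.28559431753081177 open 0.001827573254482735 t 6.25
173 -0.015 [-0.0093 -0.001   0.0009] turn -6.08
179 -0.015 [-0.0186 -0.0011  0.0009] turn -12.08
185 -0.015 [-0.0279 -0.0002  0.0009] turn -18.08
191 -0.015 [-0.0371  0.0016  0.0009] turn -24.08
197 -0.015 [-0.046   0.0044  0.0009] turn -30.08
203 -0.015 [-0.0546  0.0081  0.0009] turn -36.08
209 -0.015 [-0.0627  0.0127  0.0009] turn -42.08
212 -0.015 [-0.0666  0.0153  0.0009] turn -45.08
```

View pics/scene5.png

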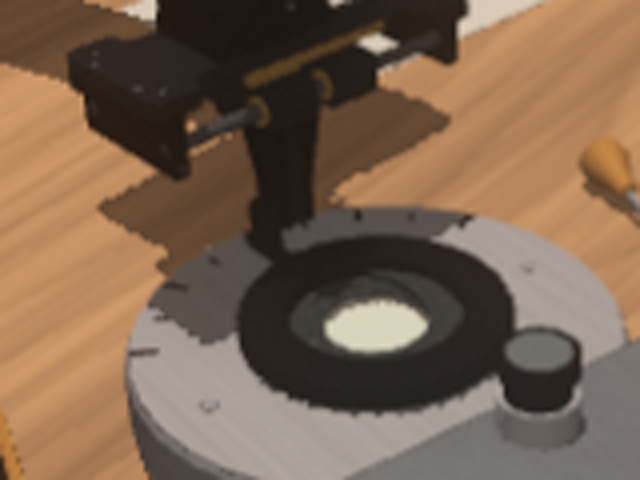

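The lever has moved round with the fingers, in contact at about (262,225), and the iris has opened further. I'll keep pushing.

```bash
python3 -m jog '-0.0093 -0.001 0 0 0 -6 0; -0.0186 -0.001 0 0 0 -12 0; -0.028 0 0 0 0 -18 0; -0.037 0.0016 0 0 0 -24 0; -0.046 0.0044 0 0 0 -30 0; -0.0546 0.008 0 0 0 -36 0; -0.0627 0.0127 0 0 0 -42 0; -0.0627 0.0127 0 0 0 -42 0'; python3 - <<'E'
from h import *
rel()
for c in ["scene"]:
    p,D=capture(c)
    uv=proj(c,[[.545,.0,.062]])[0].astype(int)
    q=p[max(0,uv[1]-60):uv[1]+60,uv[0]-80:uv[0]+80]
    cv2.imwrite(f"pics/{c}6.png",cv2.resize(q,None,fx=4,fy=4,interpolation=cv2.INTER_CUBIC)[:,:,::-1])
rows([(k,-.015,.088,.058) for k in (212,215,218,220,221,222)])
E
```

```text
time_s: 7.3
position: [0.5152, -0.0078, 0.0587]
tcp_rot: [[-0.483, 0.876, 0.0], [0.876, 0.483, -0.0], [-0.0, 0.0, -1.0]]
force: [-0.5, -0.3, -0.8]
opening: 0.003
phi 208.88808328240583 r 0.08757380174793092 s -0.014686097229106358 z 0.05865660029880958 F [-0.46 -0.33 -0.83] Ft 0.06489622451625915 open 0.003084663025090442 t 7.3
212 -0.015 [-0.0046 -0.0013  0.0007] turn -3.11
215 -0.015 [-0.0092 -0.0017  0.0007] turn -6.11
218 -0.015 [-0.0139 -0.0019  0.0007] turn -9.11
220 -0.015 [-0.017  -0.0019  0.0007] turn -11.11
221 -0.015 [-0.0186 -0.0018  0.0007] turn -12.11
222 -0.015 [-0.0201 -0.0017  0.0007] turn -13.11
```

View pics/scene6.png

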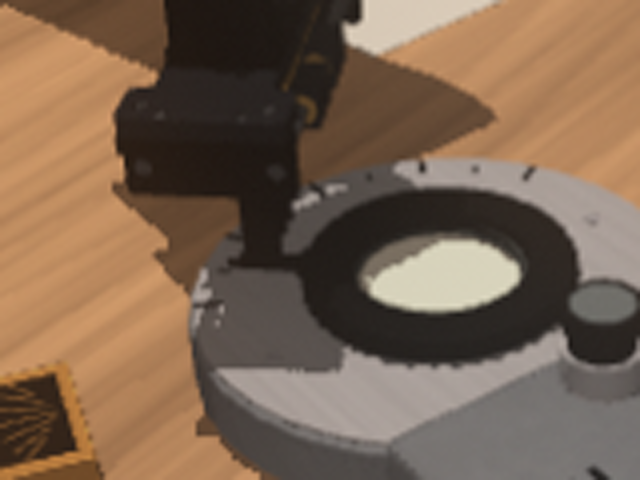

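```bash
python3 -m jog '-0.0046 -0.0013 0 0 0 -3 0; -0.0092 -0.0017 0 0 0 -6 0; -0.0125 -0.0019 0 0 0 -8 0; -0.0155 -0.0019 0 0 0 -10 0;-0.0155 -0.0019 0 0 0 -10 0'; python3 - <<'E'
from h import *
rel()
for c in ["scene","top"]:
    p,D=capture(c)
    uv=proj(c,[[.545,-.02,.062]])[0].astype(int)
    q=p[max(0,uv[1]-60):uv[1]+60,uv[0]-80:uv[0]+80]
    cv2.imwrite(f"pics/{c}7.png",cv2.resize(q,None,fx=4,fy=4,interpolation=cv2.INTER_CUBIC)[:,:,::-1])
rows([(k,-.015,.088,.058) for k in (220,221,222)])
E
```

```text
time_s: 7.98
position: [0.5209, -0.0217, 0.0587]
tcp_rot: [[-0.629, 0.778, -0.0], [0.778, 0.629, 0.0], [0.0, 0.0, -1.0]]
force: [-0.7, -0.2, 0.8]
opening: 0.005
phi 218.95789291682007 r 0.08796751724487412 s -0.015414494604943194 z 0.05866055400780813 F [-0.74 -0.21  0.75] Ft -0.3020926146835805 open 0.004607339550231082 t 7.975
220 -0.015 [-0.002  -0.0003  0.0007] turn -1.01
221 -0.015 [-0.0036 -0.0005  0.0007] turn -2.01
222 -0.015 [-0.0051 -0.0007  0.0007] turn -3.01
```

View pics/scene7.png

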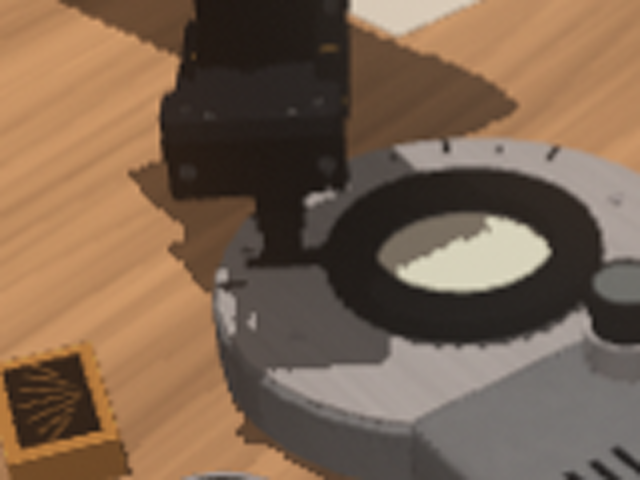

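View pics/top7.png

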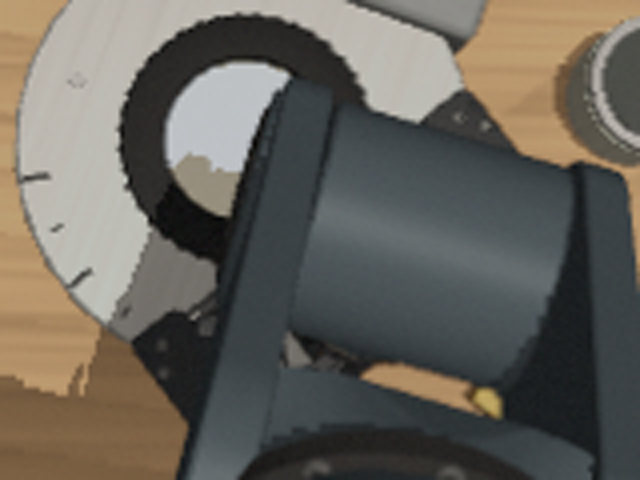

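```bash
python3 -m jog '-0.001 0 0 0 0 -0.6 0;-0.002 -0.0003 0 0 0 -1.2 0;-0.002 -0.0003 0 0 0 -1.2 0'; python3 - <<'E'
from h import *
rel()
p,D=capture("scene")
uv=proj("scene",[[.545,-.02,.062]])[0].astype(int);o=uv-[80,60]
for a in (215,217,219,221.4): print(a,(proj("scene",[[*pose(a,0,.1045),.053]])[0]-o)*4,(proj("scene",[[*pose(a,0,.1045),.044]])[0]-o)*4)
q=p[o[1]:o[1]+120,o[0]:o[0]+160]
cv2.imwrite("pics/scene8.png",cv2.resize(q,None,fx=4,fy=4,interpolation=cv2.INTER_CUBIC)[:,:,::-1])
E
```

```text
time_s: 8.45
position: [0.5221, -0.0239, 0.0587]
tcp_rot: [[-0.646, 0.763, 0.0], [0.763, 0.646, 0.0], [-0.0, 0.0, -1.0]]
force: [-0.3, 0.8, -0.4]
opening: 0.003
phi 220.2456538547365 r 0.08806974777290218 s -0.014995982173039685 z 0.05867773487453747 F [-0.33  0.81 -0.42] Ft -0.8353604632697645 open 0.002915340875180597 t 8.45
215 [247.11109918 254.19489585] [248.98510319 269.55810502]
217 [246.36140726 258.513286  ] [248.24713656 273.90488361]
219 [245.87334612 262.85110268] [247.76943202 278.27113613]
221.4 [245.63768425 268.07488489] [247.54432759 283.52905358]
```

View pics/scene8.png

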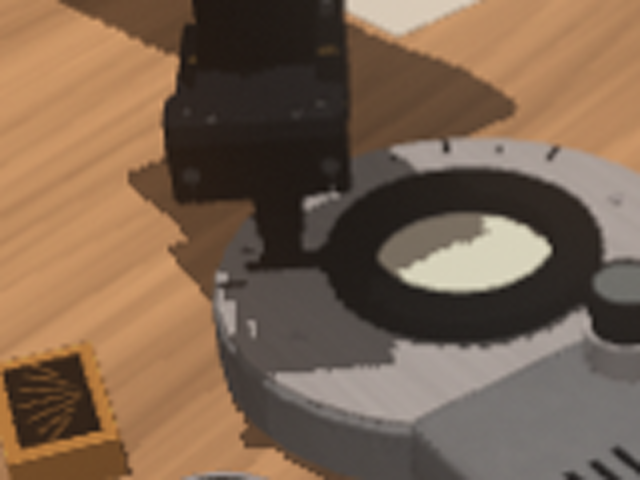

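```bash
for i in 1; do python3 -m jog '-0.0007 0 0 0 0 -0.4 0;-0.0014 0 0 0 0 -0.8 0;-0.0014 0 0 0 0 -0.8 0'; done; python3 -c "
from h import *
rel()"
```

```text
time_s: 8.88
position: [0.5228, -0.025, 0.0586]
tcp_rot: [[-0.657, 0.754, -0.0], [0.754, 0.657, -0.0], [-0.0, -0.0, -1.0]]
force: [-1.7, 0.3, 0.2]
opening: 0.008
phi 221.06373874355566 r 0.08807934431707207 s -0.014892634996716093 z 0.05863797275546562 F [-1.7   0.25  0.16] Ft -1.3074506138385014 open 0.007518015988179802 t 8.875
```

```bash
python3 -m jog '-0.0005 0 0 0 0 -0.3 0;-0.001 0 0 0 0 -0.6 0;-0.001 0 0 0 0 -0.6 0'; python3 -c "
from h import *
rel()"; python3 -m jog '-0.0005 0 0 0 0 0 0;-0.0005 0 0 0 0 0 0';python3 -c "
from h import *
rel()"
```

```text
time_s: 9.25
position: [0.5233, -0.0257, 0.0586]
tcp_rot: [[-0.665, 0.747, -0.0], [0.747, 0.665, -0.0], [0.0, -0.0, -1.0]]
force: [-1.0, 0.3, 0.9]
opening: 0.001
phi 221.66250660668967 r 0.08798789680451975 s -0.014929275042973054 z 0.05858314041397824 F [-0.95  0.33  0.85] Ft -0.8813504773663136 open 0.0005076132989564892 t 9.25
time_s: 9.5
position: [0.5237, -0.0261, 0.0586]
tcp_rot: [[-0.665, 0.747, -0.0], [0.747, 0.665, 0.0], [0.0, -0.0, -1.0]]
force: [-0.5, 0.0, -0.5]
opening: 0.003
phi 221.65831339863172 r 0.08796197264712764 s -0.014461248762753821 z 0.05855164069971651 F [-0.47  0.03 -0.5 ] Ft -0.33535669241606364 open 0.0032405382340905133 t 9.5
```

```bash
python3 -m jog '-0.0005 0 0 0 0 0 0;-0.001 0 0 0 0 0 0;-0.001 0 0 0 0 0 0'; python3 -c "
from h import *
rel()"; python3 -m jog '-0.0005 0 0 0 0 0 0;-0.001 0 0 0 0 0 0;-0.001 0 0 0 0 0 0';python3 - <<'E'
from h import *
rel()
p,D=capture("scene")
uv=proj("scene",[[.545,-.02,.062]])[0].astype(int);o=uv-[80,60]
q=p[o[1]+30:o[1]+90,o[0]+20:o[0]+100]
cv2.imwrite("pics/scene9.png",cv2.resize(q,None,fx=8,fy=8,interpolation=cv2.INTER_CUBIC)[:,:,::-1])
E
```

```text
time_s: 9.88
position: [0.5243, -0.0267, 0.0586]
tcp_rot: [[-0.665, 0.747, -0.001], [0.747, 0.665, 0.0], [0.0, -0.0, -1.0]]
force: [-2.0, 1.3, -0.6]
opening: 0.007
phi 221.65644404436676 r 0.08792461378483443 s -0.013545728218008098 z 0.05856146270791603 F [-2.03  1.32 -0.6 ] Ft -2.3360916452159324 open 0.006623782539221064 t 9.875
time_s: 10.25
position: [0.5243, -0.0268, 0.0586]
tcp_rot: [[-0.665, 0.747, -0.002], [0.747, 0.665, 0.001], [0.002, -0.001, -1.0]]
force: [-3.4, 4.0, 1.5]
opening: 0.007
phi 221.64765610138716 r 0.08797179894138583 s -0.013459849315299234 z 0.05855462806089194 F [-3.35  4.02  1.48] Ft -5.233992286871539 open 0.006771211558668584 t 10.25
```

View pics/scene9.png

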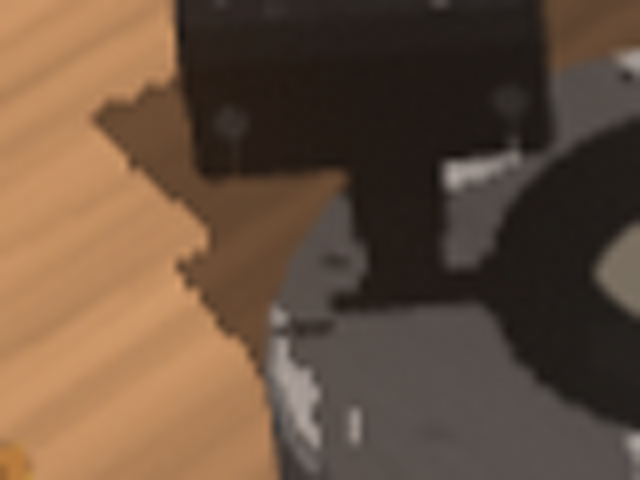

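The finger stalled with the force rising to 5 N, and the pointer is at the open line, so the iris is at its open stop. Now I'll back off, lift, hop over the tab and come down on the other side.

```bash
python3 -m jog '0.004 0 0 0 0 0 0; 0.009 0 0 0 0 0 0; 0.009 0 -0.025 0 0 0 0; 0.009 0 -0.05 0 0 0 0; 0.009 0 -0.05 0 0 0 0; -0.016 0 -0.05 0 0 0 0; -0.041 0 -0.05 0 0 0 0; -0.041 0 -0.05 0 0 0 0';python3 - <<'E'
from h import *
rel()
p,D=capture("scene")
uv=proj("scene",[[.545,-.02,.062]])[0].astype(int);o=uv-[80,60]
q=p[o[1]:o[1]+120,o[0]:o[0]+160]
cv2.imwrite("pics/scene10.png",cv2.resize(q,None,fx=4,fy=4,interpolation=cv2.INTER_CUBIC)[:,:,::-1])
rows([(221.4,.027,.088,.0587)])
E
```

```text
time_s: 11.3
position: [0.5537, -0.0595, 0.1079]
tcp_rot: [[-0.663, 0.748, 0.001], [0.748, 0.663, -0.001], [-0.001, 0.001, -1.0]]
force: [-0.5, 1.0, -0.2]
opening: 0.004
phi 221.56475013210203 r 0.08769491623920653 s 0.030618697722102458 z 0.10790000464835331 F [-0.47  1.01 -0.15] Ft -1.0650911825119302 open 0.004110104531696945 t 11.3
221.4 0.027 [0.0019 0.0001 0.049 ] turn 0.19
```

View pics/scene10.png

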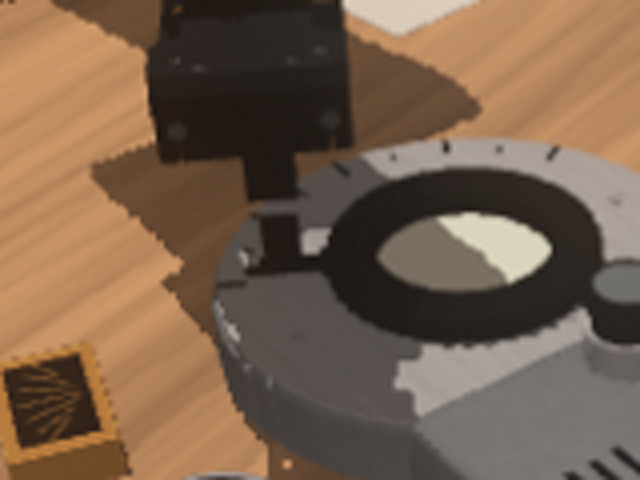

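Lever standing clear at the open line (pointer at (248,268), predicted (246,268)). Going down on the far side.

```bash
python3 -m jog '0 0 0.025 0 0 0 0; 0 0 0.045 0 0 0 0; 0 0 0.049 0 0 0 0; 0 0 0.049 0 0 0 0';python3 - <<'E'
from h import *
rel()
p,D=capture("scene")
uv=proj("scene",[[.545,-.02,.062]])[0].astype(int);o=uv-[80,60]
q=p[o[1]:o[1]+120,o[0]:o[0]+160]
cv2.imwrite("pics/scene11.png",cv2.resize(q,None,fx=4,fy=4,interpolation=cv2.INTER_CUBIC)[:,:,::-1])
rows([(221.4,.020,.088,.0587)]+[(221.4-k,.0145,.088,.0587) for k in (0,6,12,18,24,30,36)])
E
```

```text
time_s: 11.85
position: [0.5518, -0.0576, 0.0595]
tcp_rot: [[-0.665, 0.747, -0.001], [0.747, 0.665, 0.0], [0.001, -0.001, -1.0]]
force: [0.6, -0.0, 0.3]
opening: 0.003
phi 221.6813264160917 r 0.08793519157661255 s 0.027749447209077335 z 0.0594756453399201 F [ 0.56 -0.02  0.25] Ft 0.38617077117792464 open 0.0026502321390863806 t 11.85
221.4 0.02 [ 0.0087 -0.0004  0.0012] turn 0.28
221.4 0.0145 [ 0.0142 -0.0004  0.0012] turn 0.28
215.4 0.0145 [ 0.0235 -0.0014  0.0012] turn 6.28
209.4 0.0145 [ 0.0328 -0.0014  0.0012] turn 12.28
203.4 0.0145 [ 0.0421 -0.0004  0.0012] turn 18.28
197.4 0.0145 [0.0513 0.0015 0.0012] turn 24.28
191.4 0.0145 [0.0601 0.0044 0.0012] turn 30.28
185.4 0.0145 [0.0687 0.0082 0.0012] turn 36.28
```

View pics/scene11.png

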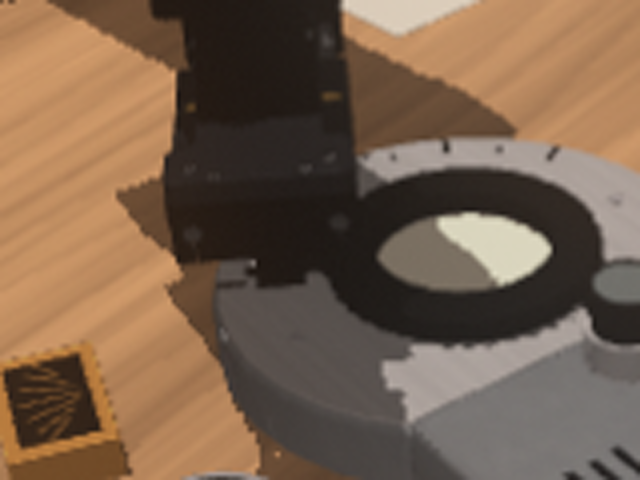

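The finger is down in front of the tab, as the scene camera sees it. Now I'll push towards closed.

```bash
python3 -m jog '0.006 0 0 0 0 0 0; 0.0115 0 0 0 0 0 0; 0.0145 -0.0004 0.0005 0 0 0.3 0; 0.0235 -0.0014 0.0005 0 0 6.3 0; 0.033 -0.0014 0.0005 0 0 12.3 0; 0.042 -0.0004 0.0005 0 0 18.3 0; 0.0513 0.0015 0.0005 0 0 24.3 0; 0.060 0.0044 0.0005 0 0 30.3 0';python3 - <<'E'
from h import *
rel()
rows([(191.4-k,.0145,.088,.0587) for k in (0,6,12,18,24,30,36)])
E
```

```text
time_s: 12.9
position: [0.5168, -0.0108, 0.0596]
tcp_rot: [[-0.194, 0.981, 0.003], [0.981, 0.194, -0.001], [-0.002, 0.002, -1.0]]
force: [0.6, -1.7, 0.1]
opening: 0.007
phi 191.16118199384235 r 0.08694318556137101 s 0.015819789460583798 z 0.059648493844255426 F [ 0.64 -1.71  0.1 ] Ft 1.8028900257110339 open 0.006610507028490467 t 12.9
191.4 0.0145 [ 0.001  -0.001   0.0009] turn -0.24
185.4 0.0145 [ 0.0102 -0.0021  0.0009] turn 5.76
179.4 0.0145 [ 0.0196 -0.0022  0.0009] turn 11.76
173.4 0.0145 [ 0.0289 -0.0013  0.0009] turn 17.76
167.4 0.0145 [0.038  0.0006 0.0009] turn 23.76
161.4 0.0145 [0.0469 0.0034 0.0009] turn 29.76
155.4 0.0145 [0.0555 0.0071 0.0009] turn 35.76
```

```bash
python3 -m jog '0.010 -0.002 0 0 0 6 0; 0.0194 -0.0021 0 0 0 12 0; 0.0285 -0.0012 0 0 0 18 0; 0.038 0.0006 0 0 0 24 0; 0.0465 0.0034 0 0 0 30 0; 0.052 0.0055 0 0 0 34 0; 0.052 0.0055 0 0 0 34 0';python3 - <<'E'
from h import *
rel()
p,D=capture("scene")
uv=proj("scene",[[.545,.03,.062]])[0].astype(int);o=uv-[80,60]
q=p[o[1]:o[1]+120,o[0]:o[0]+160]
cv2.imwrite("pics/scene12.png",cv2.resize(q,None,fx=4,fy=4,interpolation=cv2.INTER_CUBIC)[:,:,::-1])
rows([(k,.0137,.088,.0587) for k in (152,147,142,139,137,135)])
E
```

```text
time_s: 13.78
position: [0.511, 0.0419, 0.0593]
tcp_rot: [[0.384, 0.923, 0.0], [0.923, -0.384, -0.0], [0.0, 0.0, -1.0]]
force: [-0.7, -0.3, -0.9]
opening: 0.007
phi 157.428448426187 r 0.08903050922601978 s 0.01498255885455986 z 0.05933551471223588 F [-0.68 -0.34 -0.92] Ft 0.5800596278251062 open 0.007137951043482427 t 13.775
152 0.0137 [0.0098 0.0002 0.0006] turn 5.44
147 0.0137 [0.0176 0.0001 0.0006] turn 10.44
142 0.0137 [0.0254 0.0007 0.0006] turn 15.44
139 0.0137 [0.03   0.0013 0.0006] turn 18.44
137 0.0137 [0.033  0.0019 0.0006] turn 20.44
135 0.0137 [0.0361 0.0026 0.0006] turn 22.44
```

View pics/scene12.png

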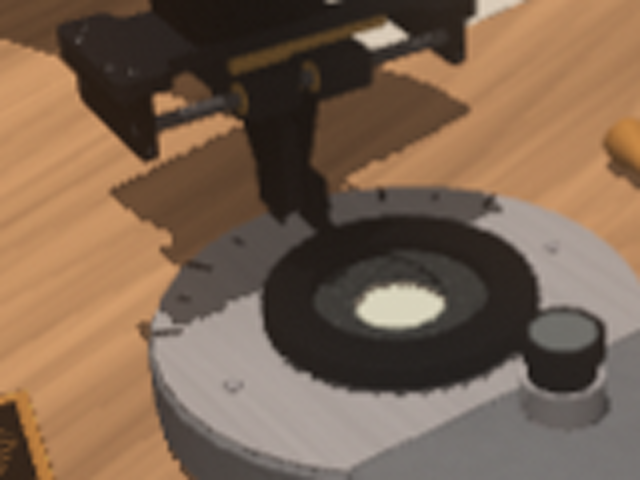

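```bash
python3 -m jog '0.006 0 0 0 0 3 0; 0.012 0.0001 0 0 0 7 0; 0.0176 0.0001 0 0 0 10.4 0; 0.0225 0.0005 0 0 0 13.5 0; 0.027 0.001 0 0 0 16.5 0; 0.031 0.0015 0 0 0 19 0; 0.034 0.0021 0 0 0 21 0;0.034 0.0021 0 0 0 21 0';python3 - <<'E'
from h import *
rel()
p,D=capture("scene")
uv=proj("scene",[[.545,.07,.062]])[0].astype(int);o=uv-[80,60]
q=p[o[1]+20:o[1]+95,o[0]+30:o[0]+130]
cv2.imwrite("pics/scene13.png",cv2.resize(q,None,fx=8,fy=8,interpolation=cv2.INTER_CUBIC)[:,:,::-1])
for a in (138,136,134,132,131.4): print(a,(proj("scene",[[*pose(a,0,.1045),.053],[*pose(a,0,.086),.080],[*pose(a,0,.1045),.044]])-o-[30,20])*8)
rows([(k,.0137,.088,.0587) for k in (136,135,134,133,132,131)])
E
```

```text
time_s: 14.82
position: [0.5251, 0.0722, 0.059]
tcp_rot: [[0.689, 0.724, -0.002], [0.724, -0.689, 0.0], [-0.001, -0.001, -1.0]]
force: [-0.4, 0.0, -0.2]
opening: 0.004
phi 136.42727554359394 r 0.08840386483512878 s 0.01427176646433806 z 0.05899492584005463 F [-0.39  0.03 -0.21] Ft 0.24420465996558088 open 0.003597960578033387 t 14.825
138 [[382.54583429 290.53099501]
 [391.27479042 235.74503214]
 [384.16498915 319.76670924]]
136 [[396.21667656 288.76022798]
 [402.87995453 234.26977266]
 [397.7664989  317.98725696]]
134 [[409.94957411 287.23467073]
 [414.54019362 232.99747397]
 [411.43002164 316.45489543]]
132 [[423.73210074 285.95533335]
 [426.24442231 231.92908482]
 [425.14316809 315.17064235]]
131.4 [[427.87467943 285.61967795]
 [429.76261116 231.64845498]
 [429.26493715 314.83388143]]
136 0.0137 [0.0012 0.0003 0.0003] turn 0.43
135 0.0137 [0.0028 0.     0.0003] turn 1.43
134 0.0137 [ 0.0043 -0.0001  0.0003] turn 2.43
133 0.0137 [ 0.0058 -0.0003  0.0003] turn 3.43
132 0.0137 [ 0.0074 -0.0004  0.0003] turn 4.43
131 0.0137 [ 0.0089 -0.0005  0.0003] turn 5.43
```

View pics/scene13.png

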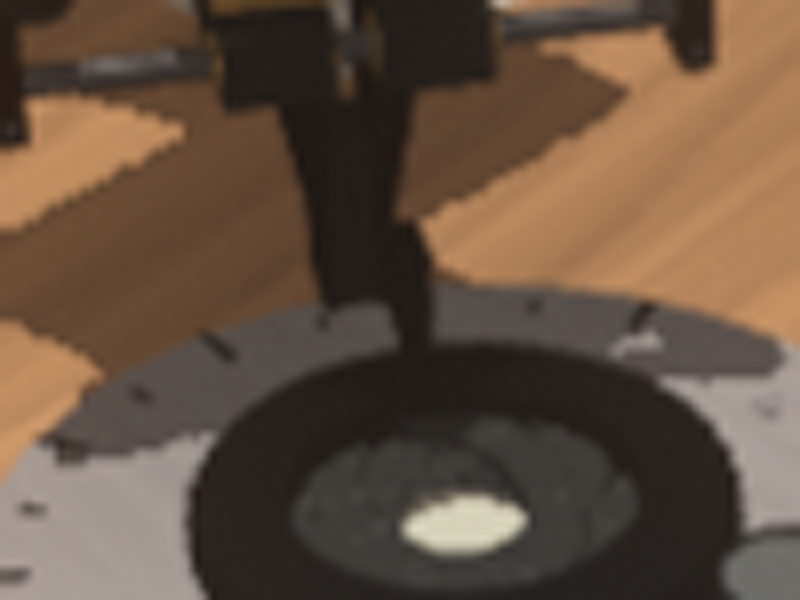

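```bash
python3 -m jog '0.0012 0 0 0 0 0.8 0; 0.0024 0 0 0 0 1.6 0; 0.0024 0 0 0 0 1.6 0'; python3 -c "
from h import *
rel()"; python3 -m jog '-0.008 0 0 0 0 0 0; -0.016 0 0 0 0 0 0; -0.016 -0.03 -0.03 0 0 0 0; -0.016 -0.09 -0.04 0 0 0 0; -0.016 -0.15 -0.04 0 0 0 0; -0.016 -0.15 -0.04 0 0 0 0';python3 - <<'E'
from h import *
rel()
p,D=capture("top");cv2.imwrite("pics/top14.png",p[:,:,::-1]);np.save("t14.npy",p)
cv2.imwrite("pics/plan14.png",plan("top",p,.56,.06,.1,.044,700)[:,:,::-1])
E
```

```text
time_s: 15.25
position: [0.5274, 0.074, 0.059]
tcp_rot: [[0.71, 0.704, -0.001], [0.704, -0.71, 0.0], [-0.0, -0.001, -1.0]]
force: [-2.1, -0.2, -0.6]
opening: 0.005
phi 134.76451581529201 r 0.0876792815658067 s 0.01394190555509451 z 0.05900177606762931 F [-2.15 -0.25 -0.64] Ft 1.7005554178252262 open 0.005287124907588332 t 15.25
time_s: 16.0
position: [0.4059, 0.1707, 0.0993]
tcp_rot: [[0.707, 0.707, -0.004], [0.707, -0.707, -0.0], [-0.003, -0.003, -1.0]]
force: [0.5, -0.5, -0.7]
opening: 0.004
phi 135.02908998455942 r 0.2419939393862972 s 0.030958703185165373 z 0.09933227590222438 F [ 0.47 -0.46 -0.67] Ft -0.0015934796975538568 open 0.004407881292509458 t 16.0
```

View pics/top14.png

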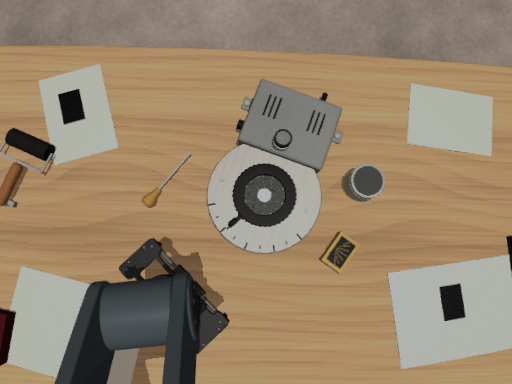

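View pics/plan14.png

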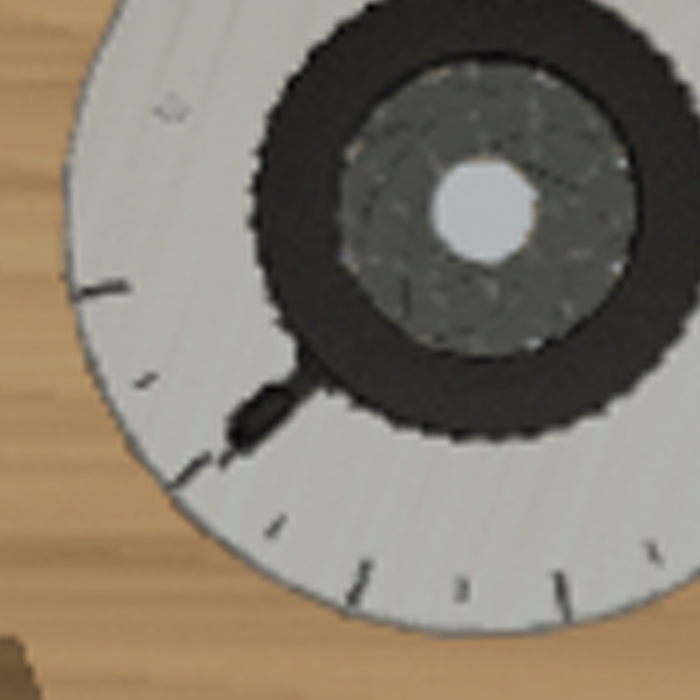

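```bash
cat >>h.py <<'E'
def lever(p,z0=None):
    th=np.arange(122,145,.25)
    def cen(z,r0,r1):
        v=polar("top",p,O,z,r0,r1,th).mean(1);w=np.clip(np.percentile(v,60)-12-v,0,None)
        return (th*w).sum()/w.sum()
    print("pointer",[round(cen(z,.099,.1035),2) for z in (.05,.053)],"tab",round(cen(.08,.079,.093),2),"line",round(cen(.044,.1075,.118),2))
E
python3 - <<'E'
from h import *
lever(np.load("top0.npz")["p"]);lever(np.load("t14.npy"))
E
```

```text
pointer [np.float64(136.94), np.float64(137.05)] tab 137.22 line 131.3
pointer [np.float64(133.64), np.float64(133.76)] tab 133.92 line 131.29
```

The plan view shows the pointer at about (222,462), next to the fourth line at (190,470). Measured, the pointer is at 133.75° and the line at 131.3°, so 2.4° remain. The fingers go back in to give it the rest.

```bash
python3 -m jog '0 0.06 0 0 0 0 0; 0 0.12 0 0 0 0 0; 0 0.15 0.02 0 0 0 0; 0 0.151 0.038 0 0 0 0; 0 0.151 0.040 0 0 0 0; 0 0.151 0.040 0 0 0 0'; python3 -c "
from h import *
rel();rows([(134.8,.020,.0877,.059),(134.8,.01494,.0877,.059),(133.5,.01394,.0877,.059),(132.4,.01394,.0877,.059)])"
```

```text
time_s: 16.8
position: [0.5174, 0.0614, 0.0593]
tcp_rot: [[0.711, 0.704, 0.0], [0.704, -0.711, -0.0], [0.0, 0.0, -1.0]]
force: [0.4, -0.5, 0.6]
opening: 0.004
phi 134.71396620364837 r 0.0857107304806729 s 0.03000117201061884 z 0.05925675100798827 F [ 0.41 -0.46  0.59] Ft 0.027072839284353056 open 0.004382174272029104 t 16.8
134.8 0.02 [ 0.0099 -0.002   0.0003] turn -0.09
134.8 0.01494 [ 0.0149 -0.002   0.0003] turn -0.09
133.5 0.01394 [ 0.0179 -0.0023  0.0003] turn 1.21
132.4 0.01394 [ 0.0196 -0.0025  0.0003] turn 2.31
```

```bash
python3 -m jog '0.005 -0.001 0 0 0 0 0; 0.010 -0.002 0 0 0 0 0; 0.0149 -0.002 0 0 0 0 0; 0.0165 -0.0022 0 0 0 0.6 0; 0.018 -0.0023 0 0 0 1.2 0; 0.019 -0.0025 0 0 0 1.8 0; 0.0196 -0.0025 0 0 0 2.3 0; 0.0196 -0.0025 0 0 0 2.3 0'; python3 -c "
from h import *
rel()"; python3 -m jog '-0.008 0 0 0 0 0 0; -0.016 0 0 0 0 0 0; -0.016 -0.03 -0.03 0 0 0 0; -0.016 -0.09 -0.04 0 0 0 0; -0.016 -0.15 -0.04 0 0 0 0; -0.016 -0.15 -0.04 0 0 0 0';python3 - <<'E'
from h import *
rel()
p,D=capture("top");np.save("t15.npy",p);lever(p)
cv2.imwrite("pics/plan15.png",plan("top",p,.56,.06,.1,.044,700)[:,:,::-1])
E
```

```text
time_s: 17.8
position: [0.5289, 0.0776, 0.0591]
tcp_rot: [[0.738, 0.675, -0.001], [0.675, -0.738, 0.0], [-0.0, -0.001, -1.0]]
force: [-2.3, -0.0, 1.3]
opening: 0.002
phi 132.4477729910833 r 0.08865365384959682 s 0.013926698227071252 z 0.05905838295734493 F [-2.34 -0.03  1.25] Ft 1.7488409160016198 open 0.002482834722105344 t 17.8
time_s: 18.55
position: [0.4112, 0.1791, 0.0992]
tcp_rot: [[0.734, 0.679, -0.004], [0.679, -0.734, -0.0], [-0.003, -0.003, -1.0]]
force: [0.7, -0.0, -0.4]
opening: 0.007
phi 132.7412333305489 r 0.2430875922621957 s 0.03103461209264162 z 0.09923014678676659 F [ 0.7  -0.03 -0.39] Ft -0.49101174305261863 open 0.0069720450020770135 t 18.55
pointer [np.float64(131.18), np.float64(131.31)] tab 131.65 line 131.3
```

View pics/plan15.png

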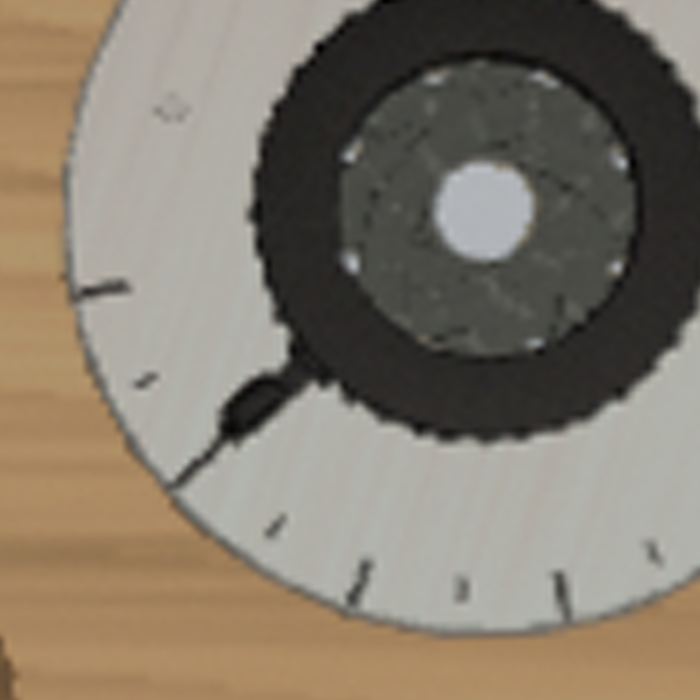

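The pointer runs straight into the fourth line, around (205,455). The measured angles agree: pointer 131.3°, line 131.3°. The arm is clear, so I'll check the tools and hand in.

```bash
python3 - <<'E'
from h import *
a=np.load("top0.npz")["p"].astype(int);b=np.load("t15.npy").astype(int)
for n,(x,y) in dict(loupe=(283,139),graver=(168,180),block=(340,252),can=(364,182)).items():
    print(n,abs(a-b)[y-22:y+22,x-22:x+22].mean().round(2))
print(hand_in())
E
```

```text
loupe 8.99
graver 9.53
block 8.2
can 8.16
the job is handed in; nothing more can be done
None
```

I pushed the iris lever to its open stop, then back to the fourth long line, and handed the job in at about 18.6 s of the 58 s.

- **Open stop:** With the fingers shut, the lever stopped moving as the push rose to about 5 N, and the pointer stood at the open line. I saw no force reading above about 5 N at the end of any move.
- **Setting:** I hopped over the tab and pushed it from the other face only. The first pass stopped 2.4° short, so I went back in and gave it the rest.
- **Last check:** In the top camera the pointer is at 131.3° and the fourth line at 131.3°. The tab measured 131.65°, about 0.3° off. The allowed error is about 2.6°. The arm was clear of the drum.
- **Tools:** I saw no sign that any tool moved. A numerical before/after comparison of the picture around each tool gave an even difference of 8–9.5 grey levels for all four. I took that as noise or lighting, but I had no baseline to compare it with and did not measure their positions separately.
- **Disagreement with the data:** With the gripper shut, the fingertips stood about 6 mm above the TCP height, not 19 mm below it. My first approach therefore passed over the tab without touching it, and I lowered the fingers by about 22 mm after checking the depth picture.

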